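# Right the fallen cleaner bottle against the back board

### The arm

A 6-joint arm with a two-finger parallel gripper is mounted at the origin on the work surface. World frame = base frame: x ahead of the robot, y to its left, z up, the work surface at z = 0. Lengths are in m, angles in rad, forces in N, time in s.
With the tool pointing down it reaches from about 0.35 to 0.975 m from the base axis. Payload 7.1 kg.
Tool frame: the origin (TCP) lies at the very end of the fingers, on their centre line; the grasp point (between the pads) lies 19 mm behind it (arm.hold_point_z is the distance from the TCP to the grasp point, in m); z points along the fingers, y is the line along which they close (so a half turn about z gives the same grasp; the last joint's range is limited). The gripper opens to 88 mm and grips with 3 to 60 N. Pads are 20 mm wide; open, the fingers measure 115 mm over their backs; the gripper's body (75 mm by 178 mm) begins 61 mm behind the grasp point.
Start: joints at [1.296, 0.423, 1.63, -0, 1.089, -0.019], TCP at [0.158, 0.605, 0.223] pointing down, gripper open.
Joint ranges: [-3, 3], [-0.9, 2.11], [0.09, 2.58], [-1.31, 4.45], [0.11, 2.69], [-2.54, 2.54]. Speed limits (rad/s): [2.39, 2.39, 3.01, 3.14, 3.14, 3.14].

### API

Orientations are given as a unit quaternion [w, x, y, z].
In Python, from station import arm, imaging, workorder, finder gives the robot as it stands.
- The arm moves only by the shell command python3 -m jog 'ROWS'. ROWS is text: rows parted by semicolons, each of 7 numbers parted by spaces: the turn, a rotation vector about the world's x, y, z in degrees, then the shift along the world's x, y, z in cm, then the closure, from 0 (fully open) to 1 (shut). In form: rx ry rz dx dy dz hand; .... A call has exactly 8 rows; each row is the pose to reach, as a shift and turn from the pose commanded when the call began; what a row does not reach only later rows make up. A row lasts 1/10 s, in which the tool goes at most 50 mm and 8.59 degrees, less where a joint would pass 70% of its speed; a pose out of reach is approached as far as the arm can. A call with a gripper value outside its range is refused whole. The fingers move at their own pace and stop on an object; the grip force is fixed at half the most. Time passes only in rows, so rows that repeat a pose let the fingers close, or fill a call up. It gives the time, the measured TCP pose, the force, the opening and the grip force at its end, in the units of the state.
- arm.read_state(): the state, without advancing time (a new reading comes with each control period).
- imaging.capture(name): name is "scene" or "side" or "wrist"; returns (picture, depth): 480x640x3 uint8, blue, green, red; 480x640 float32, m along the optical axis (not along the pixel's ray), 0 where there is no reading.
- imaging.camera_info(name): a dict with "mtx" (3x3 intrinsics, pixels), "R" (3x3) and "t" (3): a world point X has camera coordinates R X + t. Camera axes: x right, y down, z forward; pixel columns grow to the right and rows downward; lengths in m; the calibration is good to about 2 mm. A picture is of the moment at which its call begins: read the wrist's pose just before it. camera_info takes no time and is no camera call; for the wrist camera it gives the pose at the moment of the call.
- workorder.hand_in(): hands the job in; it is judged then, once.
Trained networks look in the newest picture that a camera, given by its name, has taken for a name from the list of things; names that differ only in an ending like _2 or _b are one class to them, and where a whole thing is asked for, a point or a joint stands for the part that bears it (a point fixed in the world has none). Each returns a list of dicts, best first, with "score" (0 to 1); they miss things now and then, are a little off and sometimes report something else, mostly with a low value. They report only what shows in the picture. A call takes as long as a camera call. They do not tell look-alikes from the thing itself.
- finder.recognise(camera, thing): "pixel" ([column, row] in pixels, amid what is visible of it).
- finder.cut_out(camera, thing): "mask" (480x640 bool, what is visible of it) and "pixel" ([column, row] in pixels, amid what is visible of it).
The state is a dict: "time": time; "joint_pos": joint angles; "joint_vel": joint speeds; "joint_torque": joint torques, N m; "eef_pos": TCP position; "eef_rot": TCP orientation; "contact_force": force on the tool from outside, world axes, zero at the start; "ft_torque": the same for the moment, N m; "width": finger opening in m; "gripper_force": force on a finger pad.
Only numpy, scipy, OpenCV 4.12 (cv2) and the standard library are available. Lean on these libraries where they do the work, as an engineer would, in place of code of your own. Each camera call takes 0.05 s, during which the arm holds its last target. There are 200 camera calls.

### The job

The teal cleaner bottle has fallen over on the packing bench. Tip it up on its foot (do not lift it off the bench) and push its top end towards the grey back board until it stands upright with its side against the board, then let go. Leave the fallen orange bottle and the white jar where they are.

Things in the scene. Friction and masses are not known exactly. Their poses are not given: they have to be found in the camera images.
- cleaner_mid (a point): middle of the loose teal square bottle, 198 mm long, 0.38-0.62 kg, lying on a flat side, foot towards the board. x axis: foot to cap. Along x from here: foot at -100 mm; 60 x 60 mm body to +30; shoulder, neck; white ball-shaped cap, 40 mm diameter, centred at +78 mm. This point is 30 mm above the bench lying, 100 mm standing. The bottle can pivot between two fingers that pinch the cap gently.
- orange_mid (a point): the middle of an orange square bottle with a black cap, same shape, size and axes as the teal one, fallen down beside it about 110 mm away; a loose bystander, to be left alone
- jar_mid (a point): the middle of a white round jar with a black lid, 66 mm diameter, 85 mm high, standing near the far end of the board; a loose bystander, to be left alone
- board: low grey back board, fixed: 460 mm long, 120 mm high, 18 mm thick. Origin: middle of its front face, at bench height. -x points out of the front face to the side where the bottles lie, y along the board, z up. Behind it, 18 to 128 mm along +x, a ledge carries tape rolls, none higher than 101 mm above the bench (lower than the board's top).
Mind the look-alikes: they are no part of the job. Of the things that look like the part that bears cleaner_mid, the smallest one is meant.

How it is judged:
At the end, for the whole second after the job is handed in: the teal bottle stands at rest on its foot on the bench, within 10 degrees of upright, in front of the board with its middle at most 50 mm from the board's face (its side touching the board or within 20 mm of it); the orange bottle and the jar are within 30 mm of where they were (angle between cleaner_mid's own x axis and vertical below 0.175 rad and height (world z) of cleaner_mid between 0.09 and 0.112 m and x of cleaner_mid in the frame of board between -0.05 and -0.015 m and y of cleaner_mid in the frame of board between -0.22 and 0.22 m and linear speed of cleaner below 0.02 m/s and distance of each of orange_mid, jar_mid from where it was at the start of the episode below 0.03 m).
It fails at once if the teal bottle is lifted off the bench by more than about 25 mm (height (world z) of cleaner_mid above 0.13 m or (angle between cleaner_mid's own x axis and vertical above 0.8 rad and height (world z) of cleaner_mid above 0.117 m) or (angle between cleaner_mid's own x axis and vertical above 1.2 rad and height (world z) of cleaner_mid above 0.09 m)).
It fails at once if the orange bottle is moved by more than 30 mm (distance of orange_mid from where it was at the start of the episode above 0.03 m).
It fails at once if the jar is moved by more than 30 mm (distance of jar_mid from where it was at the start of the episode above 0.03 m).
It also fails if it takes over 40 s, if anything falls off the work surface, if the arm or the gripper's body presses on something with over 40 N, if the wrist force passes 120 N, or if a joint passes its speed limit or range.

## Working session

There is one attempt and no reset: what is moved stays moved. The work goes in short steps, Python scripts to look and compute and a shell command to move; the robot and the scene stay as the last step left them, time stands still between calls to the robot, and variables do not carry over. Pictures are saved under pics/ and viewed, at most 10 in all, crops included, and the job is handed in when it is done.

```bash
mkdir -p pics; ls; cat > h.py <<'E'
from station import arm, imaging, workorder, finder
import numpy as np, cv2
def cloud(name,d):
    i=imaging.camera_info(name);K=np.array(i["mtx"]);R=np.array(i["R"]);t=np.array(i["t"])
    v,u=np.mgrid[:480,:640]
    c=np.stack([(u-K[0,2])/K[0,0]*d,(v-K[1,2])/K[1,1]*d,d],-1)
    return (c-t)@R
def proj(name,X):
    i=imaging.camera_info(name);c=np.array(i["R"])@X+i["t"];p=np.array(i["mtx"])@c;return p[:2]/p[2]
E
python3 - <<'E'
from h import *
ims=[]
for n in ["scene","side"]:
    im,d=imaging.capture(n); P=cloud(n,d); np.savez(n,im=im,P=P,d=d)
    for th in ["cleaner_mid","orange_mid","jar_mid","board"]:
        for r in finder.cut_out(n,th)[:3]:
            m=r["mask"]&(d>0);Q=P[m]
            print(n,th,round(r["score"],2),np.round(r["pixel"]),m.sum(),np.round(np.median(Q,0),3),np.round(np.percentile(Q,2,0),3),np.round(np.percentile(Q,98,0),3))
    cv2.imwrite(f"pics/{n}.png",im)
E
```

```text
pics
scene cleaner_mid 0.96 [248. 248.] 2652 [0.641 0.041 0.056] [ 0.6   -0.07   0.003] [0.658 0.109 0.062]
scene cleaner_mid 0.81 [502. 319.] 7930 [0.558 0.528 0.07 ] [0.476 0.404 0.002] [0.631 0.623 0.081]
scene cleaner_mid 0.63 [258. 156.] 2263 [ 0.377 -0.117  0.074] [ 0.269 -0.267  0.009] [ 0.427 -0.059  0.081]
scene orange_mid 0.79 [284. 217.] 2456 [0.529 0.055 0.05 ] [ 0.485 -0.058  0.004] [0.542 0.119 0.062]
scene jar_mid 0.98 [258. 286.] 1175 [0.728 0.147 0.083] [0.686 0.117 0.011] [0.746 0.171 0.087]
scene board 0.81 [343. 276.] 16280 [0.632 0.258 0.089] [0.355 0.191 0.036] [0.788 0.32  0.12 ]
side cleaner_mid 0.75 [301. 201.] 1025 [0.622 0.037 0.06 ] [ 0.596 -0.067  0.02 ] [0.653 0.102 0.063]
side cleaner_mid 0.63 [429. 177.] 3150 [ 0.348 -0.111  0.062] [ 0.25  -0.262  0.007] [ 0.422 -0.057  0.082]
side cleaner_mid 0.6 [289. 403.] 9228 [0.522 0.566 0.079] [0.456 0.42  0.013] [0.616 0.632 0.082]
side orange_mid 0.85 [352. 210.] 916 [0.508 0.04  0.06 ] [ 0.48  -0.06   0.035] [0.537 0.097 0.063]
side jar_mid 0.62 [246. 213.] 167 [0.711 0.135 0.086] [0.687 0.119 0.083] [0.734 0.147 0.087]
side board 0.83 [314. 265.] 20377 [0.547 0.274 0.087] [0.335 0.195 0.034] [0.772 0.324 0.121]
```

View pics/scene.png

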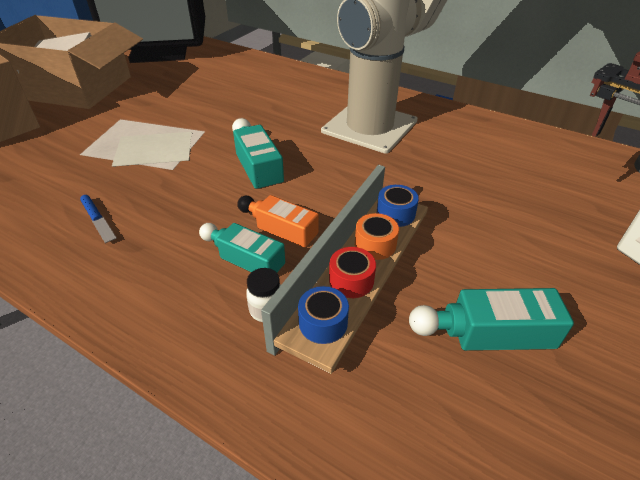

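```bash
python3 - <<'E'
from h import *
for n in ["scene","side"]:
    z=np.load(n+".npz");P=z["P"]
    X,Y,Z=P[...,0],P[...,1],P[...,2]
    # board top front edge: z~.12
    m=(Z>.113)&(Z<.126)&(X>.3)&(X<.85)&(Y>.15)&(Y<.4)
    for x in np.arange(.34,.82,.06):
        s=Y[m&(abs(X-x)<.015)]
        if len(s): print(n,"board",round(x,2),np.round(np.percentile(s,[3,50,97]),3),len(s))
    im=z["im"].astype(int);hsv=cv2.cvtColor(z["im"],cv2.COLOR_BGR2HSV)
    # teal/orange bottle body top faces and caps by y slices
    for nm,x0,x1 in [("teal",.585,.68),("orange",.47,.56)]:
        for y in np.arange(-.09,.13,.02):
            q=(Z>.012)&(X>x0)&(X<x1)&(abs(Y-y)<.01)
            if q.sum()>5: print(n,nm,round(y,2),np.round(np.percentile(X[q],[3,97]),3),"zmax",np.round(np.percentile(Z[q],97),3),"xtop",np.round(X[q][Z[q]>np.percentile(Z[q],97)-.004].mean(),3))
    
    q=(Z>.012)&(X>.585)&(X<.68)&(Y<.14)&(Y>-.12);print("yrange",np.percentile(Y[q],[0.5,99.5]))
E
```

```text
scene board 0.34 [0.179 0.189 0.196] 60
scene board 0.4 [0.182 0.191 0.199] 81
scene board 0.46 [0.185 0.194 0.202] 96
scene board 0.52 [0.188 0.197 0.205] 109
scene board 0.58 [0.19  0.2   0.208] 119
scene board 0.64 [0.193 0.203 0.211] 137
scene board 0.7 [0.196 0.206 0.213] 153
scene board 0.76 [0.199 0.209 0.216] 188
scene teal -0.09 [0.625 0.645] zmax 0.046 xtop 0.631
scene teal -0.07 [0.619 0.649] zmax 0.05 xtop 0.632
scene teal -0.05 [0.617 0.646] zmax 0.047 xtop 0.631
scene teal -0.03 [0.614 0.65 ] zmax 0.052 xtop 0.628
scene teal -0.01 [0.603 0.659] zmax 0.061 xtop 0.629
scene teal 0.01 [0.604 0.658] zmax 0.061 xtop 0.629
scene teal 0.03 [0.602 0.658] zmax 0.061 xtop 0.63
scene teal 0.05 [0.601 0.657] zmax 0.062 xtop 0.629
scene teal 0.07 [0.601 0.657] zmax 0.062 xtop 0.628
scene teal 0.09 [0.601 0.656] zmax 0.062 xtop 0.627
scene teal 0.11 [0.6   0.654] zmax 0.061 xtop 0.627
scene orange -0.07 [0.509 0.532] zmax 0.05 xtop 0.515
scene orange -0.05 [0.502 0.532] zmax 0.05 xtop 0.514
scene orange -0.03 [0.502 0.533] zmax 0.051 xtop 0.515
scene orange -0.01 [0.486 0.542] zmax 0
[... 1014 characters left out ...]
[0.595 0.65 ] zmax 0.063 xtop 0.624
side teal 0.09 [0.595 0.651] zmax 0.063 xtop 0.623
side teal 0.11 [0.6  0.65] zmax 0.062 xtop 0.626
side orange -0.07 [0.497 0.521] zmax 0.049 xtop 0.511
side orange -0.05 [0.494 0.528] zmax 0.051 xtop 0.512
side orange -0.03 [0.502 0.511] zmax 0.054 xtop 0.506
side orange -0.01 [0.483 0.538] zmax 0.062 xtop 0.509
side orange 0.01 [0.48  0.537] zmax 0.062 xtop 0.51
side orange 0.03 [0.48  0.536] zmax 0.063 xtop 0.508
side orange 0.05 [0.48  0.536] zmax 0.063 xtop 0.51
side orange 0.07 [0.48  0.537] zmax 0.063 xtop 0.509
side orange 0.09 [0.481 0.536] zmax 0.063 xtop 0.509
side orange 0.11 [0.495 0.53 ] zmax 0.062 xtop 0.514
yrange [-0.07160957  0.10493674]
```

The picture shows the small teal bottle lying with its white cap at (207,232) and its body at (250,248). The orange bottle is beside it at (285,217), the jar at (263,295), and the board is to their right. The finder's best hit is this small bottle.

```bash
python3 - <<'E'
from h import *
from scipy.spatial.transform import Rotation as R
s=arm.read_state();q=np.array(s["eef_rot"]);M=R.from_quat(q[[1,2,3,0]]).as_matrix()
print(s["time"],s["eef_pos"],np.round(M,3),s["width"])
for n in ["scene","side"]:
    z=np.load(n+".npz");P=z["P"];m=(P[...,0]>.58)&(P[...,0]<.68)&(P[...,1]<-.04)&(P[...,1]>-.11)&(P[...,2]>.008)&(P[...,2]<.06)
    im=z["im"]; Q=P[m&(im.min(-1)>130)]
    from scipy.optimize import least_squares
    r=least_squares(lambda c:np.linalg.norm(Q-c,axis=1)-.02,[.63,-.065,.03],loss="soft_l1",f_scale=.002)
    print(n,len(Q),r.x)
E
```

```text
0.5 [0.15807139 0.60465959 0.22266227] [[-0.967  0.253 -0.   ]
 [ 0.253  0.967 -0.   ]
 [ 0.    -0.    -1.   ]] 0.08790117062455297
scene 179 [ 0.62895601 -0.06908218  0.02983715]
side 74 [ 0.62804408 -0.06587431  0.02983971]
```

```bash
python3 -m jog '0 0 -74.2 47.1 -67.2 0 0;0 0 -74.2 47.1 -67.2 0 0;0 0 -74.2 47.1 -67.2 0 0;0 0 -74.2 47.1 -67.2 0 0;0 0 -74.2 47.1 -67.2 0 0;0 0 -74.2 47.1 -67.2 0 0;0 0 -74.2 47.1 -67.2 0 0;0 0 -74.2 47.1 -67.2 0 0'
```

```text
time: 1.3
eef_pos: [0.3886, 0.2754, 0.223]
eef_rot: [0.0, 0.667, 0.745, 0.0]
contact_force: [1.1, 0.6, -0.9]
width: 0.0881
gripper_force: 0.0
```

```bash
python3 -m jog '0 0 -5.2 24 -34.3 0 0;0 0 -5.2 24 -34.3 0 0;0 0 -5.2 24 -34.3 0 0;0 0 -5.2 24 -34.3 0 0;0 0 -5.2 24 -34.3 0 0;0 0 -5.2 24 -34.3 -2 0;0 0 -5.2 24 -34.3 -6 0;0 0 -5.2 24 -34.3 -6 0'
python3 - <<'E'
from h import *
im,d=imaging.capture("wrist");P=cloud("wrist",d);cv2.imwrite("pics/w1.png",im)
s=arm.read_state();print(s["eef_pos"],s["eef_rot"],proj("wrist",np.array([.629,-.0675,.03])))
m=(P[...,0]>.58)&(P[...,0]<.68)&(P[...,1]<-.04)&(P[...,1]>-.11)&(P[...,2]>.008)&(P[...,2]<.06)&(im.min(-1)>130)
Q=P[m]
from scipy.optimize import least_squares
print(len(Q),least_squares(lambda c:np.linalg.norm(Q-c,axis=1)-.02,[.63,-.065,.03],loss="soft_l1",f_scale=.002).x)
E
```

```text
time: 2.1
eef_pos: [0.6131, -0.045, 0.1755]
eef_rot: [0.001, 0.699, 0.715, 0.001]
contact_force: [0.1, -0.3, 0.4]
width: 0.0875
gripper_force: 0.0
[ 0.61491466 -0.04973699  0.17167697] [ 7.72552305e-04  6.99361821e-01  7.14767088e-01 -6.76220489e-04] [335.31624267 248.58581605]
1576 [ 0.63053793 -0.07332358  0.02763672]
```

View pics/w1.png

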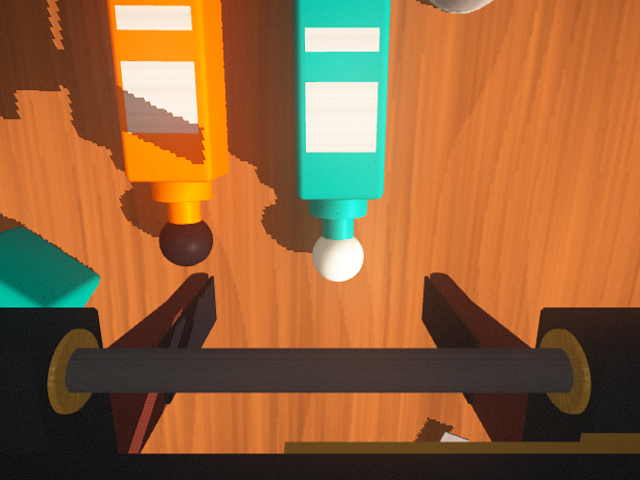

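The cap shows at (338,257) between the open fingers and the orange cap at (186,242) is clear of the left finger. The arm was still moving, so I'll settle it and measure again.

```bash
python3 -m jog '0 0 0 0 0 -2 0;0 0 0 0 0 -4 0;0 0 0 0 0 -6 0;0 0 0 0 0 -6 0;0 0 0 0 0 -6 0;0 0 0 0 0 -6 0;0 0 0 0 0 -6 0;0 0 0 0 0 -6 0'
python3 - <<'E'
from h import *
im,d=imaging.capture("wrist");P=cloud("wrist",d)
s=arm.read_state();print(s["eef_pos"],s["eef_rot"],s["contact_force"])
from scipy.optimize import least_squares
m=(P[...,0]>.58)&(P[...,0]<.68)&(P[...,1]<-.04)&(P[...,1]>-.11)&(P[...,2]>.008)&(P[...,2]<.06)&(im.min(-1)>130)
Q=P[m]
print(len(Q),least_squares(lambda c:np.linalg.norm(Q-c,axis=1)-.02,[.63,-.065,.03],loss="soft_l1",f_scale=.002).x)
X,Y,Z=P[...,0],P[...,1],P[...,2]
for y in np.arange(-.02,.1,.02):
    q=(Z>.055)&(Z<.07)&(X>.58)&(X<.68)&(abs(Y-y)<.01)
    if q.sum(): print(round(y,2),np.percentile(X[q],[2,98]))
E
```

```text
time: 2.95
eef_pos: [0.6122, -0.043, 0.1164]
eef_rot: [0.001, 0.698, 0.716, 0.001]
contact_force: [-0.4, 0.3, -0.3]
width: 0.0877
gripper_force: 0.0
[ 0.61208285 -0.0429718   0.11619221] [5.03927199e-04 6.98441586e-01 7.15666778e-01 3.99195685e-04] [0.06865545 1.1895372  0.17328928]
2286 [ 0.6289435  -0.06838713  0.03125962]
-0.02 [0.59888323 0.65497183]
0.0 [0.59869751 0.65521849]
0.02 [0.59801037 0.65478743]
0.04 [0.59768352 0.65420814]
0.06 [0.59712421 0.65365941]
0.08 [0.59646663 0.65338916]
```

```bash
python3 -m jog '0 0 0 1.7 -2.5 0 0;0 0 0 1.7 -2.5 0 0;0 0 0 1.7 -2.5 -2.5 0;0 0 0 1.7 -2.5 -5 0;0 0 0 1.7 -2.5 -7.5 0;0 0 0 1.7 -2.5 -9.5 0;0 0 0 1.7 -2.5 -10.4 0;0 0 0 1.7 -2.5 -10.4 0'
python3 -m jog '0 0 0 0 0 0 0;0 0 0 0 0 0 0.55;0 0 0 0 0 0 0.55;0 0 0 0 0 0 0.55;0 0 0 0 0 0 0.55;0 0 0 0 0 0 0.55;0 0 0 0 0 0 0.55;0 0 0 0 0 0 0.55'
```

```text
time: 3.8
eef_pos: [0.6277, -0.0677, 0.0103]
eef_rot: [-0.001, 0.698, 0.716, -0.001]
contact_force: [-0.0, -0.7, -0.3]
width: 0.0881
gripper_force: 0.0
time: 4.6
eef_pos: [0.6286, -0.068, 0.0113]
eef_rot: [-0.0, 0.698, 0.716, -0.0]
contact_force: [-1.5, 0.4, 0.3]
width: 0.0399
gripper_force: 0.4
```

```bash
python3 -m jog '0 0 0 0 0 0 0.57;0 0 0 0 0 0 0.57;0 0 0 0 0 0 0.57;0 0 0 0 0 0 0.57;0 0 0 0 0 0 0.57;0 0 0 0 0 0 0.57;0 0 0 0 0 0 0.57;0 0 0 0 0 0 0.57'
```

```text
time: 5.4
eef_pos: [0.6285, -0.068, 0.0113]
eef_rot: [-0.0, 0.698, 0.716, -0.0]
contact_force: [-0.6, 0.1, 1.1]
width: 0.0388
gripper_force: 30.0
```

```bash
python3 -m jog '0 0 0 0 0.5 0 0.57;0 0 0 0 1 0 0.57;0 0 0 0 1.6 0 0.57;0 0 0 0 1.6 0 0.57;0 0 0 0 1.77 0.77 0.57;0 0 0 0 1.93 1.54 0.57;0 0 0 0 2.15 2.3 0.57;0 0 0 0 2.39 3.05 0.57'
python3 - <<'E'
from h import *
im,d=imaging.capture("side");P=cloud("side",d);cv2.imwrite("pics/s2.png",im[120:300,200:440].repeat(3,0).repeat(3,1))
E
```

```text
time: 6.2
eef_pos: [0.6287, -0.0439, 0.0428]
eef_rot: [0.0, 0.699, 0.716, 0.0]
contact_force: [0.5, 0.9, -1.9]
width: 0.0385
gripper_force: 30.0
```

View pics/s2.png

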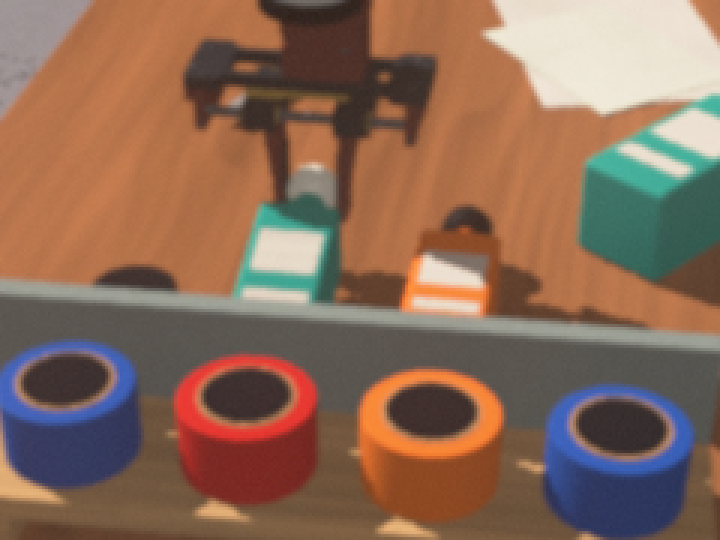

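The bottle is pivoting in the pinch: the cap is held between the fingers and the foot is on the bench. I'll carry on along the arc.

```bash
python3 -m jog '0 0 0 0 0.29 0.73 0.57;0 0 0 0 0.59 1.45 0.57;0 0 0 0 0.94 2.16 0.57;0 0 0 0 1.31 2.86 0.57;0 0 0 0 1.72 3.54 0.57;0 0 0 0 2.15 4.19 0.57;0 0 0 0 2.61 4.83 0.57;0 0 0 0 3.09 5.45 0.57'
python3 - <<'E'
from h import *
im,d=imaging.capture("scene");P=cloud("scene",d);X,Y,Z=[P[...,i] for i in range(3)]
hsv=cv2.cvtColor(im,cv2.COLOR_BGR2HSV)
m=(X>.58)&(X<.68)&(Y>-.1)&(Y<.19)&(Z>.004)&(hsv[...,0]>75)&(hsv[...,0]<100)&(hsv[...,1]>90)
Q=P[m];print(m.sum(),Q[Q[:,1]>.02][:,2].min(),np.percentile(Q,[1,50,99],axis=0).round(3))
cv2.imwrite("pics/c3.png",im[150:350,150:400].repeat(3,0).repeat(3,1))
E
```

```text
time: 7.05
eef_pos: [0.6286, -0.0127, 0.0969]
eef_rot: [-0.0, 0.698, 0.716, -0.0]
contact_force: [0.0, 0.8, -3.7]
width: 0.0389
gripper_force: 30.0
2121 0.01728217942483285 [[0.598 0.007 0.034]
 [0.649 0.074 0.077]
 [0.659 0.152 0.115]]
```

View pics/c3.png

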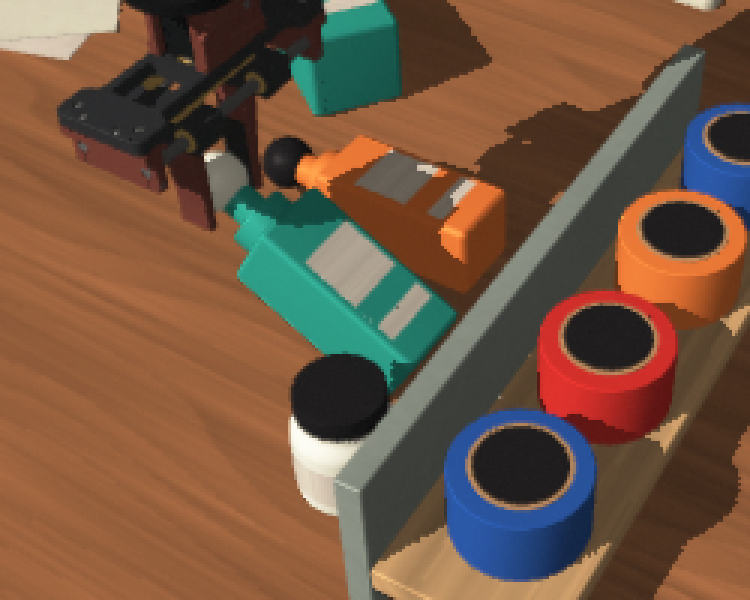

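The teal bottle is at about 30° with its foot low behind the jar, and the jar and orange bottle have not moved. Continuing.

```bash
python3 -m jog '0 0 0 0 0.52 0.6 0.57;0 0 0 0 1.06 1.17 0.57;0 0 0 0 1.62 1.72 0.57;0 0 0 0 2.21 2.24 0.57;0 0 0 0 2.82 2.74 0.57;0 0 0 0 3.45 3.21 0.57;0 0 0 0 4.11 3.65 0.57;0 0 0 0 4.78 4.06 0.57'
python3 - <<'E'
from h import *
im,d=imaging.capture("scene");P=cloud("scene",d);X,Y,Z=[P[...,i] for i in range(3)]
hsv=cv2.cvtColor(im,cv2.COLOR_BGR2HSV)
m=(X>.58)&(X<.68)&(Y>-.1)&(Y<.19)&(Z>.004)&(hsv[...,0]>75)&(hsv[...,0]<100)&(hsv[...,1]>90)
Q=P[m];
print(m.sum(),np.percentile(Q,[1,50,99],axis=0).round(3), Q[np.argmin(Q[:,2])],Q[np.argmax(Q[:,1])])
S=P[m&(X>.652)];print("sideface",np.percentile(S,[2,98],axis=0).round(3))
cv2.imwrite("pics/c4.png",im[130:330,150:400].repeat(3,0).repeat(3,1))
E
```

```text
time: 7.9
eef_pos: [0.6287, 0.0351, 0.1374]
eef_rot: [0.0, 0.698, 0.716, -0.0]
contact_force: [-0.9, -0.5, -2.4]
width: 0.0386
gripper_force: 30.0
2058 [[0.599 0.049 0.03 ]
 [0.651 0.098 0.101]
 [0.659 0.157 0.147]] [0.65545219 0.13676419 0.01660356] [0.64145324 0.15962677 0.05440036]
sideface [[0.653 0.056 0.03 ]
 [0.659 0.151 0.129]]
```

View pics/c4.png

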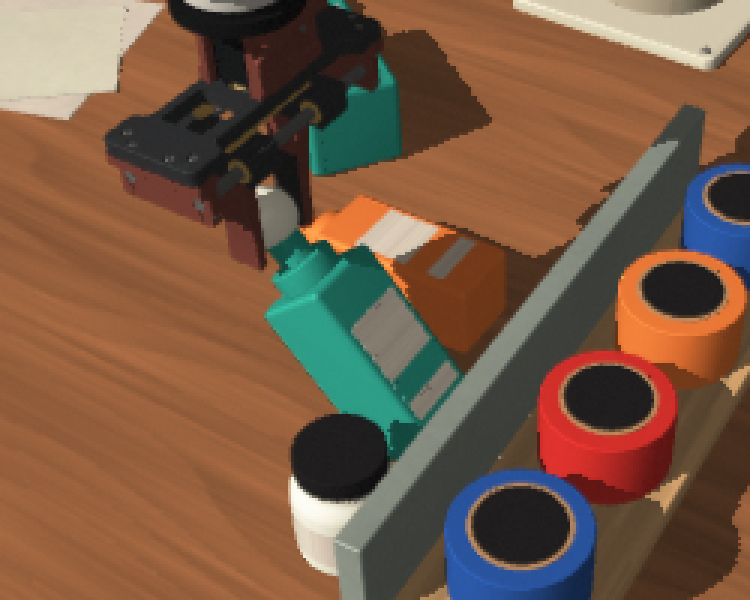

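```bash
cat > tilt.py <<'E'
from h import *
def tilt():
    im,d=imaging.capture("scene");P=cloud("scene",d);X,Y,Z=[P[...,i] for i in range(3)]
    s=arm.read_state();cap=np.array(s["eef_pos"])+[0,0,-.019+.038]
    from scipy.spatial.transform import Rotation as R
    hsv=cv2.cvtColor(im,cv2.COLOR_BGR2HSV)
    m=(X>.598)&(X<.66)&(Y>-.1)&(Y<.19)&(Z>.004)&(hsv[...,0]>75)&(hsv[...,0]<100)&(hsv[...,1]>90)
    S=P[m]; best=None
    # silhouette: side face points in (y,z); search angle making extents across axis = 60 mm wide at cap-fixed line
    for th in np.arange(0,100,1.):
        a=np.array([-np.cos(np.radians(th)),np.sin(np.radians(th))]) # foot->cap in (y,z)
        n=np.array([-a[1],a[0]])
        r=S[:,1:]-cap[1:]; b=r@a<-.06
        p=r[b]@n; e=np.percentile(p,[2,98]); c=abs(e[0]+.03)+abs(e[1]-.03)
        if best is None or c<best[0]: best=(c,th,e)
    th=np.radians(best[1]); foot=cap[1:]-.178*np.array([-np.cos(th),np.sin(th)])
    low=foot[1]-.03*np.cos(th)
    print("cap",cap.round(4),"tilt",best[1],best[2].round(3),"foot mid",foot.round(3),"lowest z",low.round(4), "t",s["time"],"F",np.round(s["contact_force"],1))
E
python3 -c "
from tilt import *
tilt()"
```

```text
cap [0.629  0.0356 0.1567] tilt 47.0 [-0.025  0.03 ] foot mid [0.157 0.026] lowest z 0.006 t 8.0 F [-0.1 -1.1 -0.5]
```

Tilt is about 47° with the foot within a few mm of the bench. Continuing.

```bash
python3 -m jog '0 0 0 0 0.69 0.38 0.57;0 0 0 0 1.39 0.74 0.57;0 0 0 0 2.11 1.06 0.57;0 0 0 0 2.84 1.36 0.57;0 0 0 0 3.59 1.62 0.57;0 0 0 0 4.34 1.84 0.57;0 0 0 0 5.1 2.03 0.57;0 0 0 0 5.87 2.19 0.57'
python3 -c "
from tilt import *
tilt()"
```

```text
time: 8.8
eef_pos: [0.6288, 0.094, 0.1593]
eef_rot: [0.0, 0.698, 0.716, 0.0]
contact_force: [0.0, -0.4, 1.9]
width: 0.0387
gripper_force: 30.0
cap [0.6289 0.095  0.1785] tilt 71.0 [-0.029  0.026] foot mid [0.153 0.01 ] lowest z 0.0005 t 8.85 F [-1.9 -0.3  1.9]
```

```bash
python3 -m jog '0 0 0 0 0.78 0.12 0.57;0 0 0 0 1.56 0.22 0.57;0 0 0 0 2.34 0.27 0.57;0 0 0 0 3.13 0.3 0.57;0 0 0 0 3.92 0.29 0.57;0 0 0 0 4.71 0.24 0.57;0 0 0 0 5.49 0.18 0.57;0 0 0 0 6.27 0.08 0.57'
python3 - <<'E'
from tilt import *
tilt()
im,d=imaging.capture("scene");P=cloud("scene",d);X,Y,Z=[P[...,i] for i in range(3)]
hsv=cv2.cvtColor(im,cv2.COLOR_BGR2HSV)
m=(X>.59)&(X<.67)&(Y>-.1)&(Y<.19)&(Z>.004)&(hsv[...,0]>75)&(hsv[...,0]<100)&(hsv[...,1]>90)
for z in np.arange(.02,.14,.02):
    q=m&(abs(Z-z)<.01)
    if q.sum(): print(round(z,2),np.percentile(Y[q],[2,98]).round(3),np.percentile(X[q],[2,98]).round(3),q.sum())
cv2.imwrite("pics/c5.png",im[130:330,150:400].repeat(3,0).repeat(3,1))
E
```

```text
time: 9.65
eef_pos: [0.629, 0.1572, 0.1602]
eef_rot: [0.0, 0.699, 0.716, 0.001]
contact_force: [-1.8, -0.4, 6.3]
width: 0.039
gripper_force: 30.0Traceback (most recent call last):
  File "<stdin>", line 2, in <module>
  File "tilt.py", line 14, in tilt
    p=r[b]@n; e=np.percentile(p,[2,98]); c=abs(e[0]+.03)+abs(e[1]-.03)
                ~~~~~~~~~~~~~^^^^^^^^^^
    return _quantile_unchecked(
        a, q, axis, out, overwrite_input, method, keepdims, weights)
    return _ureduce(a,
                    func=_quantile_ureduce_func,
    ...<5 lines>...
                    overwrite_input=overwrite_input,
                    method=method)
    r = func(a, **kwargs)
    result = _quantile(arr,
                       quantiles=q,
    ...<2 lines>...
                       out=out,
                       weights=wgt)
    slices_having_nans = np.isnan(arr[-1, ...])
                                  ~~~^^^^^^^^^
IndexError: index -1 is out of bounds for axis 0 with size 0
```

```bash
cat > chk.py <<'E'
from h import *
import sys
im,d=imaging.capture("scene");P=cloud("scene",d);X,Y,Z=[P[...,i] for i in range(3)]
hsv=cv2.cvtColor(im,cv2.COLOR_BGR2HSV)
m=(X>.58)&(X<.68)&(Y>-.1)&(Y<.19)&(Z>.004)&(hsv[...,0]>75)&(hsv[...,0]<100)&(hsv[...,1]>90)
for z in np.arange(.01,.15,.02):
    q=m&(abs(Z-z)<.01)
    if q.sum(): print(round(z,2),np.percentile(Y[q],[2,98]).round(3),np.percentile(X[q],[2,98]).round(3),q.sum())
cv2.imwrite(sys.argv[1],im[130:330,150:400].repeat(3,0).repeat(3,1))
E
python3 chk.py pics/c5.png
```

```text
0.01 [0.134 0.139] [0.654 0.657] 6
0.03 [0.131 0.15 ] [0.654 0.657] 39
0.05 [0.128 0.159] [0.655 0.658] 83
0.07 [0.127 0.169] [0.655 0.659] 130
0.09 [0.128 0.18 ] [0.655 0.659] 169
0.11 [0.129 0.184] [0.605 0.659] 307
0.13 [0.128 0.184] [0.604 0.659] 533
```

View pics/c5.png

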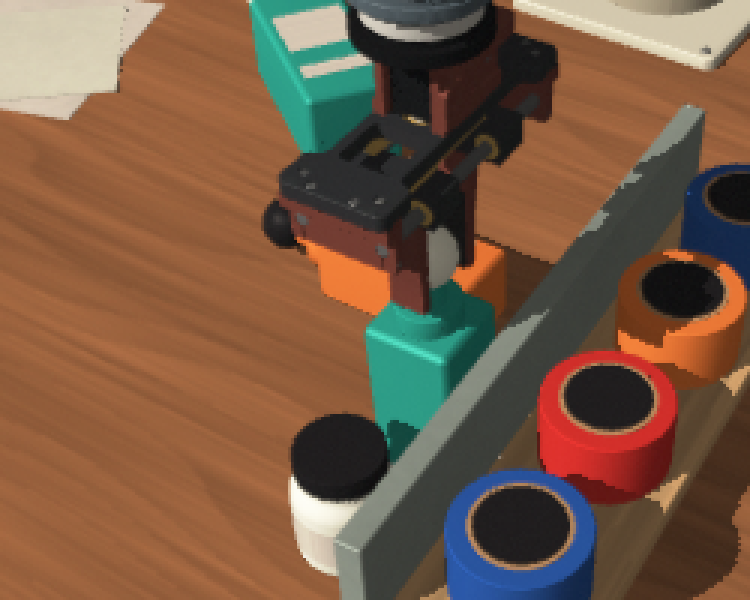

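The teal bottle stands upright between the jar and the board, about 7 mm from the board's face. The jar and orange bottle look unmoved. I'll release and go up.

```bash
python3 -m jog '0 0 0 0 0 0.05 0.57;0 0 0 0 0 0.05 0.5;0 0 0 0 0 0.05 0.2;0 0 0 0 0 0.05 0;0 0 0 0 0 0.05 0;0 0 0 0 0 0.05 0;0 0 0 0 0 0.05 0;0 0 0 0 0 0.05 0'
python3 -m jog '0 0 0 0 0 1 0;0 0 0 0 0 3 0;0 0 0 0 0 5 0;0 0 0 0 0 7 0;0 0 0 0 0 9 0;0 0 0 0 0 10 0;0 0 0 0 0 10 0;0 0 0 0 0 10 0'
python3 chk.py pics/c6.png
python3 - <<'E'
from h import *
d=imaging.capture("scene")[1];P=cloud("scene",d)
for th in ["cleaner_mid","orange_mid","jar_mid"]:
    for r in finder.cut_out("scene",th)[:2]:
        Q=P[r["mask"]&(d>0)];print(th,round(r["score"],2),np.median(Q,0).round(3),np.percentile(Q,2,0).round(3),np.percentile(Q,98,0).round(3))
E
```

```text
time: 10.55
eef_pos: [0.6287, 0.1559, 0.1602]
eef_rot: [0.0, 0.699, 0.716, 0.0]
contact_force: [1.7, 0.7, 0.1]
width: 0.0864
gripper_force: 0.0
time: 11.35
eef_pos: [0.6284, 0.1559, 0.2598]
eef_rot: [-0.0, 0.698, 0.716, -0.0]
contact_force: [-0.7, -0.2, 0.2]
width: 0.0879
gripper_force: 0.0
0.01 [0.136 0.14 ] [0.654 0.656] 5
0.03 [0.13  0.149] [0.653 0.657] 45
0.05 [0.129 0.159] [0.653 0.657] 91
0.07 [0.128 0.168] [0.653 0.656] 127
0.09 [0.129 0.18 ] [0.652 0.656] 169
0.11 [0.13  0.185] [0.6   0.656] 313
0.13 [0.128 0.184] [0.599 0.655] 536
cleaner_mid 0.83 [ 0.414 -0.1    0.044] [ 0.26  -0.28   0.006] [ 0.429 -0.058  0.079]
cleaner_mid 0.71 [0.558 0.529 0.072] [0.474 0.404 0.008] [0.631 0.624 0.081]
orange_mid 0.94 [0.526 0.021 0.05 ] [ 0.486 -0.063  0.007] [0.542 0.118 0.062]
jar_mid 0.82 [0.729 0.148 0.083] [0.69  0.12  0.012] [0.746 0.171 0.087]
```

View pics/c6.png

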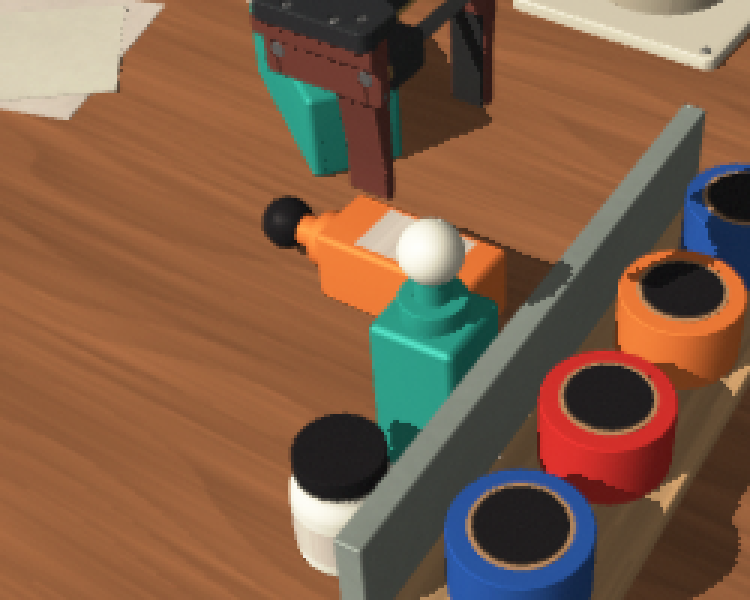

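The teal bottle stands free and vertical about 6–8 mm from the board, and the gripper is clear above it. The orange bottle and the jar are where they were.

```bash
python3 -c "
from h import *
print(workorder.hand_in())"
```

```text
the job is handed in; nothing more can be done
None
```

The teal bottle stands upright on its foot about 7 mm from the board and has been let go; the orange bottle and jar were not measurably moved, and the job is handed in (no verdict was returned).

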